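# Close the glassware carton and lock the hold-down over its flaps

## Robot

A 7-joint arm with a two-finger parallel gripper is mounted at the origin on the work surface. World frame = base frame: x ahead of the robot, y to its left, z up, the work surface at z = 0. Lengths are in m, angles in rad, forces in N, time in s.
With the tool pointing down it reaches from about 0.4 to 0.875 m from the base axis. Payload 19.3 kg.
Tool frame: the origin (TCP) lies between the finger pads; the fingertips stand 17 mm ahead of it and the grasp point (between the pads) lies 2 mm behind it; z points along the fingers, x is the direction in which the jaws open and shut, and the axes are right-handed (so a half turn about z gives the same grasp; the last joint's range is limited). The gripper opens to 85 mm and grips with 20 to 120 N. Pads are 22 mm wide; open, the fingers measure 114 mm over their backs; the gripper's body (76 mm by 85 mm) begins 54 mm behind the grasp point. The pads swing forward as they close: fully open they stand 13 mm farther back than shut.
Start: joints at [1.209, 0.521, -0.036, 1.599, 0.021, 1.021, -0.113], TCP at [0.18, -0.599, 0.248] pointing down, gripper open.
Joint ranges: [-2.91, 2.91], [-0.3, 2.13], [-1.5, 1.42], [0.17, 2.43], [-1.26, 4.41], [0.16, 1.93], [-2.52, 2.52]. Speed limits (rad/s): [1.89, 1.89, 2.39, 2.39, 3.01, 3.01, 3.01].

## Interface

Orientations are given as [roll, pitch, yaw] about the fixed x, y, z axes, in that order (R = Rz(yaw) Ry(pitch) Rx(roll)).
In Python, from workcell import bot gives the robot as it stands. The module is installed in compiled form; this text tells all that it offers.
- The arm moves only by the tool arm_command, never from a script. Its argument "targets" is a list of rows, each a list of 6 numbers: the shift along the tool's x, y, z in mm, then the turn, a rotation vector about the tool's x, y, z in degrees. In form: [[x, y, z, wx, wy, wz], ...]. A call has 1 to 8 rows; each row shifts and turns the pose as measured when the row begins, along the tool's axes as they then stand; what a row does not reach is not made up. A row lasts 1/10 s, in which the tool goes at most 50 mm and 8.59 degrees, less where a joint would pass 70% of its speed; a pose out of reach is approached as far as the arm can. A call is refused whole if a number of a shift passes 50 or a number of a turn 8.59, either way. A call with a gripper value outside its range is refused whole. "grip" is the opening in per cent of the stroke, from 0 (shut) to 100 (fully open), set as the call begins (left out, the last holds). The fingers move at their own pace and stop on an object; "grip_force" is the grip in N (left out, the last holds). Time passes only in rows, so rows that do not move let the fingers close. It gives the time, the measured TCP pose, the force and the opening at its end, in the units of the state.
- bot.observe(): the state, without advancing time (a new reading comes with each control period).
- bot.grab_frame(name): name is "scene" or "side" or "wrist"; returns a dict with "color" (420x560x3 uint8, red, green, blue), "depth" (420x560 float32, m along the optical axis (not along the pixel's ray), 0 where there is no reading), "fov_y" (degrees; the focal length in pixels is half the picture's height over the tangent of half this angle, whatever the lens; pixels are square), "cx", "cy" (the principal point, pixels), "R" (3x3) and "t" (3): a world point X has camera coordinates R X + t; the wrist camera has in their place "hand_eye" (4x4, takes a point from camera to tool coordinates, whose origin is the TCP and whose axes are the tool frame's). Camera axes: x right, y down, z forward; pixel columns grow to the right and rows downward; lengths in m; the calibration is good to about 2 mm. A picture is of the moment at which its call begins: read the wrist's pose just before it.
- bot.job_done(): hands the job in, once; it reports no verdict.
The state is a dict: "clock": time; "qpos": joint angles; "qd": joint speeds; "joint_efforts": joint torques, N m; "position": TCP position; "tool_rot": TCP orientation; "force": force on the tool from outside, world axes, zero at the start; "moment": the same for the moment, N m; "grip_width": finger opening in m.
Only numpy, scipy, OpenCV 4.12 (cv2) and the standard library are available. Lean on these libraries where they do the work, as an engineer would, in place of code of your own. Each camera call takes 0.05 s, during which the arm holds its last target. There are 200 camera calls.

## Task

Close the carton of sample bottles: fold the plain flap down flat first, then the red-striped flap over it. Then pull the red knob up to free the blue hold-down, slide the hold-down towards the carton, over the flaps, to the next hole of its rail, and let the pin into that hole. Push the knob fully home and finish while still holding it down there with the gripper fingers, so that a colleague can tape the carton; leave the jar, beaker and stopper alone.

Things in the scene. Friction and masses are not known exactly. Their poses are not given: they have to be found in the camera images.
- carton: Fixed open-topped cardboard carton, 150 (x) by 200 (y) by 90 mm high, bottles inside below the rim. Origin at the centre of its underside on the bench; its +x axis points to the hold-down stand, +y to the side where the plain flap is hinged.
- flap_in (a joint): Angle of the plain inner flap about the carton's upper +y edge: 0 closed flat, about 1.57 standing upright, up to 2.0 leaning outwards. The crease is stiff (0.06 N m) and the flap stays where it is left. Flap 140 mm wide along the carton's x, 115 mm from hinge to free edge, 4 mm thick; closed, its top lies 94 mm above the bench.
- flap_out (a joint): Angle of the outer flap (red stripe near its free edge) about the carton's upper -y edge; the same size, stiffness and values as the plain flap. Closed, it lies over the plain flap, its top 99 mm above the bench; the two overlap by 30 mm at the middle of the carton.
- inner_flap_hinge (a point): Middle of the plain flap's hinge line, at the carton's +y rim, 90 mm above the bench. Its axes turn with the flap.
- inner_flap_edge (a point): Middle of the plain flap's free edge; moves with the flap.
- outer_flap_hinge (a point): Middle of the striped flap's hinge line, at the carton's -y rim, 95 mm above the bench. Its axes turn with the flap.
- outer_flap_edge (a point): Middle of the striped flap's free edge; moves with the flap.
- stand: Fixed hold-down stand: a perforated aluminium rail 24 mm wide, its top 118 mm above the bench, along the stand's x axis (parallel to the carton's x axis), on a post at its +x end. Origin on the bench under the middle hole, where the pin starts; three 12 mm square holes, 50 mm apart; stand -x points to the carton and over its flaps.
- section (a joint): Travel of the blue hold-down section (70 mm long, 46 mm wide, top 129 mm above the bench, two prongs in front) along the rail, in m: 0 at the start hole, positive towards the carton (stand -x), 0.050 at the next hole, stop at 0.057. Slides with about 2 N of friction; the pin has about 2 mm of play to either side in a hole. An open flap blocks its prongs.
- plunger (a joint): Height of the locking plunger on the section in m: 0 pin fully home, about 0.005 when nobody holds it (a spring lifts it slightly; the pin still locks), above 0.012 the 8 mm pin is clear of the hole, stop at 0.020. Pulling it up by 0.016 takes about 6 N and it springs back when let go; keeping it fully home takes a steady push of about 3 N.
- knob: Knob of the plunger, moves with it: red upright cylinder 28 mm diameter and 24 mm tall on a 16 mm neck 12 mm high, upright axis. Origin on the axis at the foot of the neck (on the section's top when the pin is home); the top of the knob is 36 mm above the origin.
- knob_middle (a point): Middle of the red cylinder of the knob, 24 mm above the knob's origin; 153 mm above the bench when the pin is home.
- next_hole (a point): Centre of the hole to use, on the rail's top face, 118 mm above the bench.
- section_nose (a point): Point midway between the tips of the section's two prongs.
- amber_jar: Loose amber jar, 48 mm diameter, 85 mm tall; origin at the centre of its underside. To be left alone.
- beaker: Loose glass beaker, 64 mm diameter, 80 mm tall; origin at the centre of its underside. To be left alone.
- stopper: Loose cork stopper, 44 mm diameter, 40 mm tall; origin at the centre of its underside. To be left alone.
Mind the look-alikes: they are no part of the job. What is shaped like the carton but green or purple is not meant.

How it is judged:
By the outcome, as a careful person would: the job done as asked, in the order asked, and still so for the second after the job is handed in, while the arm keeps its last pose, push and grip.
It also fails if it takes over 54 s, if anything falls off the work surface, if the arm or the gripper's body presses on something with over 40 N, if the wrist force passes 120 N, or if a joint passes its speed limit or range.

## Working session

There is one attempt and no reset: what is moved stays moved. The work goes in short steps, Python scripts to look and compute and a tool call to move; the robot and the scene stay as the last step left them, time stands still between calls to the robot, and variables do not carry over. Pictures are saved under pics/ and viewed, about 8 in all and at most 12, crops included, and the job is handed in when it is done.

Besides the shell and the picture viewer there is one more tool, called after ">>>" as name(argument=value, ...) on one line, values as JSON. arm_command: Moves the arm, as the interface text tells. Its arguments: {"type":"object","properties":{"targets":{"type":"array"},"grip":{"type":"number"},"grip_force":{"type":"number"}},"required":["targets"]}

```bash
mkdir -p pics
cat > h.py <<'E'
import numpy as np, cv2
from workcell import bot
from scipy.spatial.transform import Rotation as Ro
def grab(n):
    s=bot.observe(); f=bot.grab_frame(n); f['s']=s
    h=f['color'].shape[0]; f['f']=h/2/np.tan(np.radians(f['fov_y']/2))
    if 'R' in f: f['Rc']=np.array(f['R']).T; f['o']=-f['Rc']@np.array(f['t'])
    else:
        print(s['tool_rot'])
        T=np.eye(4); T[:3,:3]=Ro.from_euler('xyz',s['tool_rot']).as_matrix(); T[:3,3]=s['position']
        M=T@np.array(f['hand_eye']); f['Rc']=M[:3,:3]; f['o']=M[:3,3]
    return f
def ray(f,u,v): return f['Rc']@np.array([(u-f['cx'])/f['f'],(v-f['cy'])/f['f'],1.])
def plane(f,u,v,z):
    d=ray(f,u,v); return f['o']+d*(z-f['o'][2])/d[2]
def dep(f,u,v): return f['o']+ray(f,u,v)*f['depth'][int(v),int(u)]
def cloud(f):
    v,u=np.mgrid[:f['color'].shape[0],:f['color'].shape[1]]
    d=np.stack([(u-f['cx'])/f['f'],(v-f['cy'])/f['f'],np.ones(u.shape)],-1)*f['depth'][...,None]
    return d@f['Rc'].T+f['o']
def proj(f,X):
    p=f['Rc'].T@(np.array(X)-f['o']); return p[:2]/p[2]*f['f']+[f['cx'],f['cy']]
def save(f,n): cv2.imwrite('pics/'+n,f['color'][...,::-1])
E
python3 - <<'E'
from h import *
import pickle
a=grab('scene');b=grab('side')
pickle.dump((a,b),open('ab.pkl','wb'))
im=np.hstack([a['color'],b['color']]); print(im.shape,a['o'],b['o'],a['fov_y'],b['fov_y'])
save(a,'scene.png');save(b,'side.png'); print(bot.observe())
E
```

```text
(420, 1120, 3) [ 1.21168874 -0.32417267  1.03692203] [0.00281763 0.85008362 0.67228287] 43.17359809396094 45.84301200618722
{'clock': 0.1, 'qpos': array([ 1.20880135,  0.52193683, -0.03631539,  1.59992617,  0.02119179,
        1.02109724, -0.11284137]), 'qd': array([ 6.42435636e-04, -4.76232044e-04, -4.58535825e-04, -3.16798949e-03,
        8.39307866e-04, -1.01524656e-03,  6.53182484e-05]), 'joint_efforts': array([ 3.90278568e-03, -9.28492355e+01,  1.98413171e+00, -3.70536053e+01,
        1.81984319e-02,  5.37573185e-03,  4.69502504e-05]), 'position': array([ 0.1796819 , -0.59833095,  0.24780326]), 'tool_rot': array([ 3.14152562e+00,  9.80648798e-04, -1.27906891e+00]), 'force': array([ 0.62544654, -0.16491709, -0.6967707 ]), 'moment': array([0.00374177, 0.0560695 , 0.00758823]), 'grip_width': 0.08544595861271935}
```

View pics/scene.png

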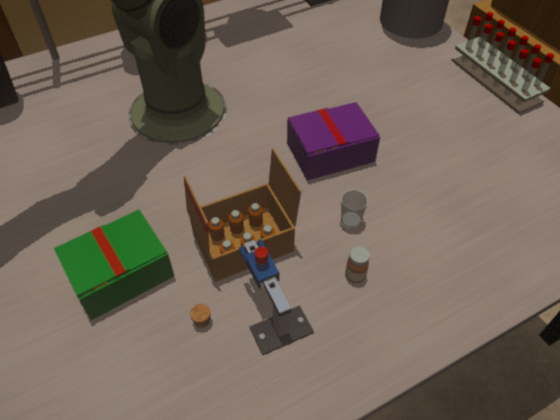

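View pics/side.png

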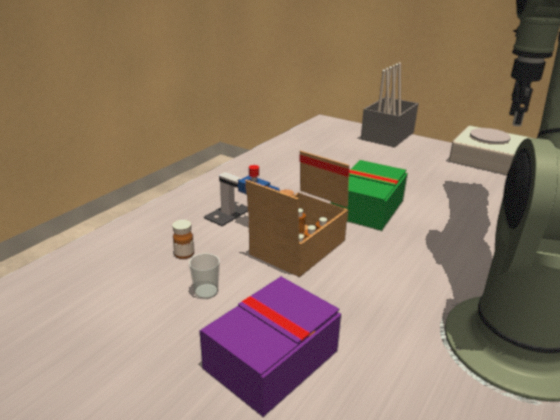

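The scene view shows the brown carton at about (245,230), with the plain flap to its right (285,190) and the striped flap to its left (197,215). The knob is at (262,257), the blue section at (258,262) and the stand foot at (282,330). The look-alikes are the green box (115,260) and the purple box (332,138); the red rack tops at (510,40) are a red look-alike for the knob. The brown open carton and the knob on the blue section are the ones I want. In the side view the knob is at (254,172).

Run:
```python
from h import *
import pickle
a,b=pickle.load(open('ab.pkl','rb'))
for n,f,box in(('scene',a,(180,340,140,360)),('side',b,(190,360,130,280))):
    c=cloud(f); hsv=cv2.cvtColor(f['color'],cv2.COLOR_RGB2HSV).astype(int)
    R=np.zeros(hsv.shape[:2],bool); R[box[2]:box[3],box[0]:box[1]]=1; R&=f['depth']>0
    H,S,V=hsv[...,0],hsv[...,1],hsv[...,2]
    red=R&((H<6)|(H>174))&(S>180)&(V>90)
    blue=R&(H>100)&(H<130)&(S>120)
    k,lab,st,cen=cv2.connectedComponentsWithStats(red.astype(np.uint8))
    for i in range(1,k):
        if st[i,4]>25:
            p=c[lab==i]; print(n,'red',cen[i],st[i],p.mean(0).round(3),p.min(0).round(3),p.max(0).round(3), plane(f,*cen[i],.158).round(3))
    p=c[blue]; t=p[(abs(p[:,2]-.129)<.004)]
    r=cv2.minAreaRect((t[:,:2]*1000).astype(np.float32)); print('blue',len(p),len(t),r)
    cart=R&(H>6)&(H<20)&(S>110)
    p=c[cart]; q=p[p[:,2]>.1]; print('flap pts',len(q))
    # split flaps by y
    for lo,hi in((-9,np.median([q[:,1].min(),q[:,1].max()])),(np.median([q[:,1].min(),q[:,1].max()]),9)):
        g=q[(q[:,1]>lo)&(q[:,1]<hi)]
        m=g.mean(0); u,s,vt=np.linalg.svd(g-m,full_matrices=False); print(len(g),m.round(3),'n',vt[2].round(3),s[2]/len(g)**.5,g.min(0).round(3),g.max(0).round(3))
    q=p[(p[:,2]>.02)&(p[:,2]<.095)]; print('walls',q.min(0),q.max(0), cv2.minAreaRect((q[:,:2]*1000).astype(np.float32)))
a2=cv2.resize(a['color'][150:350,180:340],(640,800)); 
im=np.hstack([cv2.resize(a['color'][150:350,180:340],(440,550)),cv2.resize(b['color'][140:280,195:355],(360,315)) if 0 else cv2.copyMakeBorder(cv2.resize(b['color'][140:280,195:355],(360,315)),0,235,0,0,0)])
cv2.imwrite('pics/crop1.png',im[...,::-1])
```

```text
scene red [261.02586207 252.28448276] [255 247  13  12 116] [ 0.674 -0.071  0.169] [ 0.661 -0.083  0.163] [ 0.686 -0.058  0.173] [ 0.668 -0.068  0.158]
blue 370 308 ((673.5419921875, -71.11949157714844), (44.44320297241211, 67.79862213134766), 85.5827407836914)
flap pts 1727
643 [ 0.525 -0.144  0.158] n [ 0.056  0.995 -0.087] 0.003981256746670836 [ 0.446 -0.154  0.1  ] [ 0.605 -0.053  0.212]
1084 [0.533 0.061 0.156] n [ 0.074  0.992 -0.1  ] 0.0028532465540926804 [ 0.461 -0.039  0.1  ] [0.615 0.073 0.207]
walls [ 0.44039709 -0.23613141  0.02001639] [0.68724188 0.05997054 0.09465794] ((542.9254760742188, -95.14964294433594), (201.4847412109375, 345.8329772949219), 18.101238250732422)
side red [324.60298507 165.38507463] [301 155  49  21 335] [ 0.511 -0.134  0.19 ] [ 0.445 -0.145  0.18 ] [ 0.582 -0.127  0.202] [ 0.545 -0.201  0.158]
side red [253.5        170.38461538] [250 166   8  10  78] [ 0.668 -0.059  0.163] [ 0.658 -0.078  0.151] [ 0.683 -0.051  0.172] [ 0.675 -0.069  0.158]
blue 108 68 ((671.06201171875, -65.73750305175781), (72.154296875, 37.06262969970703), 5.4265241622924805)
flap pts 3530
1447 [ 0.514 -0.139  0.147] n [-0.077 -0.988  0.134] 0.01071527522019318 [ 0.444 -0.339  0.1  ] [ 0.584 -0.131  0.211]
2083 [0.524 0.063 0.156] n [ 0.08  -0.962 -0.261] 0.02651697075712445 [ 0.445 -0.131  0.1  ] [0.609 0.078 0.211]
walls [ 0.43886794 -0.23200605  0.02004625] [0.71083372 0.14370906 0.09488038] ((571.734130859375, -37.04716491699219), (377.5531921386719, 255.6991424560547), 86.33257293701172)
```

View pics/crop1.png

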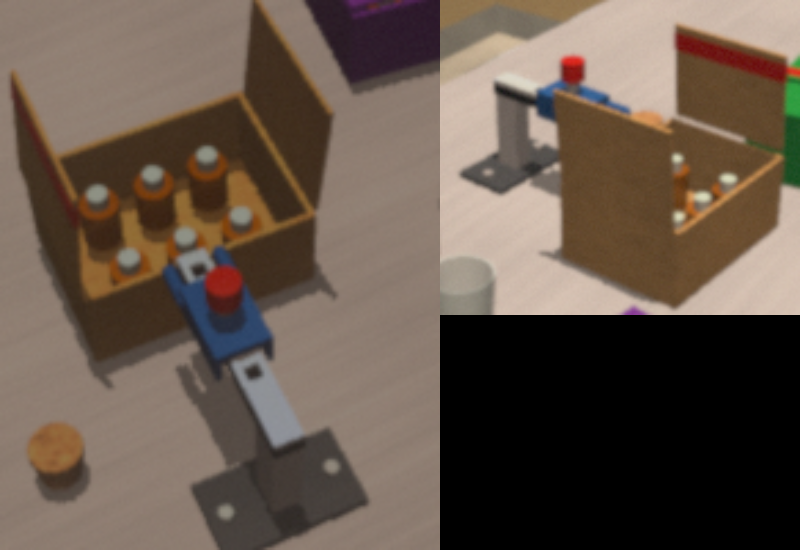

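The crop confirms the target. It shows the open brown carton with bottles, the plain flap on the right (crop (285,110)), the striped flap on the left (45,150) and the red knob on the blue section (223,290). From the flap normals, the carton yaw is about -4.2° with its centre at about (0.527,-0.048). The knob is at about (0.672,-0.070).

```bash
cat > plan.py <<'E'
import sys; from h import *
# waypoints in carton frame (x,y,z world height) ; yaw -4.2 ; args: x,y,z[,step_mm]
C=np.array([.527,-.048]); Y=np.radians(-4.2); RC=np.array([[np.cos(Y),-np.sin(Y)],[np.sin(Y),np.cos(Y)]])
def toC(p): return np.r_[RC.T@(np.array(p[:2])-C),p[2]]
def rows(wps,step=45):
    s=bot.observe(); p=np.array(s['position']); R=Ro.from_euler('xyz',s['tool_rot']); G=Ro.from_euler('xyz',[np.pi,0,Y])
    out=[]
    for w in wps:
        st=w[3] if len(w)>3 else step
        t=np.r_[C+RC@np.array(w[:2]),w[2]]
        n=max(1,int(np.ceil(np.linalg.norm(t-p)*1000/st)))
        for k in range(n):
            d=(t-p)/(n-k); sh=R.inv().apply(d)*1000
            rv=(R.inv()*G).as_rotvec(degrees=True); m=abs(rv).max()
            rv=rv*min(1,8.5/max(m,1e-9))
            sh=sh.round(0); rv=rv.round(1); out.append(list(map(float,np.r_[sh,rv])))
            p=p+R.apply(sh/1000); R=R*Ro.from_rotvec(rv,degrees=True)
    return out
if __name__=='__main__':
    s=bot.observe(); print(s['clock'],'carton',toC(s['position']).round(4),'rot',np.degrees(s['tool_rot']).round(1),'F',s['force'].round(1),'w',round(s['grip_width'],4))
    r=rows([list(map(float,a.split(','))) for a in sys.argv[1:]])
    for i in range(0,len(r),8): print(str(r[i:i+8]).replace('.0,',',').replace('.0]',']'))
E
python3 plan.py -.18,-.2,.29 0,.175,.29 0,.165,.19
```

```text
0.1 carton [-0.3061 -0.5743  0.2478] rot [ 1.80e+02  1.00e-01 -7.33e+01] F [ 0.6 -0.2 -0.7] w 0.0854
[[-34, -28, -5, -0, 0, -8.5], [-29, -33, -5, -0, 0, -8.5], [-24, -37, -5, -0, 0, -8.5], [-19, -40, -4, -0, 0, -8.5], [-12, -42, -5, -0, 0, -8.5], [-6, -43, -4, -0, 0, -8.5], [0, -44, -5, -0, 0, -8.5], [7, -43, -4, -0, 0, -8.5]]
[[13, -42, -5, -0.1, 0, -1.1], [18, -38, -0, 0, 0, 0], [18, -37, -0, 0, 0, 0], [18, -38, -0, 0, 0, 0], [18, -37, -0, 0, 0, 0], [18, -38, -0, 0, 0, 0], [18, -37, -0, 0, 0, 0], [18, -38, -0, 0, 0, 0]]
[[18, -37, -0, 0, 0, 0], [18, -38, -0, 0, 0, 0], [18, -37, -0, 0, 0, 0], [-0, 3, 33, 0, 0, 0], [-0, 3, 33, 0, 0, 0], [-0, 4, 34, 0, 0, 0]]
```

```bash
python3 plan.py -.09,-.22,.30 0,.175,.29
```

```text
0.1 carton [-0.3061 -0.5743  0.2478] rot [ 1.80e+02  1.00e-01 -7.33e+01] F [ 0.6 -0.2 -0.7] w 0.0854
[[-25, -33, -5, -0, 0, -8.5], [-20, -36, -5, -0, 0, -8.5], [-15, -39, -5, -0, 0, -8.5], [-9, -41, -5, -0, 0, -8.5], [-3, -41, -5, -0, 0, -8.5], [4, -41, -5, -0, 0, -8.5], [9, -41, -5, -0, 0, -8.5], [15, -38, -6, -0, 0, -8.5]]
[[21, -36, -5, -0.1, 0, -1.1], [22, -35, -6, 0, 0, 0], [9, -40, 1, 0, 0, 0], [9, -39, 1, 0, 0, 0], [9, -40, 1, 0, 0, 0], [9, -39, 1, 0, 0, 0], [9, -40, 1, 0, 0, 0], [9, -39, 1, 0, 0, 0]]
[[9, -40, 1, 0, 0, 0], [9, -39, 1, 0, 0, 0], [9, -40, 1, 0, 0, 0], [9, -39, 1, 0, 0, 0]]
```

>>> arm_command(targets=[[-25, -33, -5, 0, 0, -8.5], [-20, -36, -5, 0, 0, -8.5], [-15, -39, -5, 0, 0, -8.5], [-9, -41, -5, 0, 0, -8.5], [-3, -41, -5, 0, 0, -8.5], [4, -41, -5, 0, 0, -8.5], [9, -41, -5, 0, 0, -8.5], [15, -38, -6, 0, 0, -8.5]], grip=0)

```text
clock: 0.9
position: [0.3716, -0.3198, 0.2869]
tool_rot: [-3.14, 0.006, -0.081]
force: [0.5, -0.2, -0.3]
grip_width: -0.0001
```

```bash
python3 plan.py -.09,-.22,.30 0,.175,.29
```

```text
0.9 carton [-0.1351 -0.2824  0.2869] rot [-179.9    0.3   -4.7] F [ 0.5 -0.2 -0.3] w -0.0001
[[22, -31, -7, -0.1, 0.3, -0.5], [23, -32, -6, -0, 0, 0], [10, -44, 1, -0, 0, 0], [10, -44, 1, -0, 0, 0], [10, -44, 1, -0, 0, 0], [10, -44, 1, -0, 0, 0], [10, -44, 1, -0, 0, 0], [10, -44, 1, -0, 0, 0]]
[[10, -44, 1, -0, 0, 0], [10, -43, 1, -0, 0, 0], [10, -44, 2, -0, 0, 0]]
```

Tracking is good.

>>> arm_command(targets=[[22, -31, -7, 0, 0.3, -0.5], [23, -32, -6, 0, 0, 0], [10, -44, 1, 0, 0, 0], [10, -44, 1, 0, 0, 0], [10, -44, 1, 0, 0, 0], [10, -44, 1, 0, 0, 0], [10, -44, 1, 0, 0, 0], [10, -44, 1, 0, 0, 0]])

```text
clock: 1.7
position: [0.502, 0.0115, 0.295]
tool_rot: [-3.14, -0.0, -0.068]
force: [1.0, -0.8, 1.2]
grip_width: -0.0003
```

>>> arm_command(targets=[[10, -44, 1, 0, 0, 0], [10, -43, 1, 0, 0, 0], [10, -44, 2, 0, 0, 0], [0, 0, 0, 0, 0, 0]])

```text
clock: 2.1
position: [0.5412, 0.1516, 0.2902]
tool_rot: [-3.138, 0.001, -0.062]
force: [-0.7, -1.2, -0.6]
grip_width: -0.0003
```

```bash
python3 plan.py 0,.165,.19,40 0,.10,.19,20 0,.06,.165,20 0,.03,.13,15 0,.02,.116,10
python3 - <<'E'
from h import *
f=grab('wrist'); save(f,'w1.png')
c=cloud(f); hsv=cv2.cvtColor(f['color'],cv2.COLOR_RGB2HSV).astype(int)
from plan import toC
q=c[f['depth']>0]; print(q.min(0),q.max(0))
E
```

```text
2.1 carton [-0.0005  0.2001  0.2902] rot [-1.798e+02  1.000e-01 -3.600e+00] F [-0.7 -1.2 -0.6] w -0.0003
[[0, 12, 33, -0.2, 0.1, 0.6], [0, 12, 34, 0, -0, 0], [0, 11, 33, 0, -0, 0], [0, 16, 0, 0, -0, 0], [0, 16, 0, 0, -0, 0], [0, 17, 0, 0, -0, 0], [0, 16, 0, 0, -0, 0], [0, 13, 8, 0, -0, 0]]
[[0, 14, 9, 0, -0, 0], [0, 13, 8, 0, -0, 0], [0, 8, 9, 0, -0, 0], [0, 7, 9, 0, -0, 0], [0, 8, 9, 0, -0, 0], [0, 7, 8, 0, -0, 0], [0, 5, 7, 0, -0, 0], [0, 5, 7, 0, -0, 0]]
[-3.13811341e+00  9.82984416e-04 -6.24781812e-02]
[-0.01428557 -1.38429191 -0.75997513] [1.9479069  0.38795492 0.37463135]
```

View pics/w1.png

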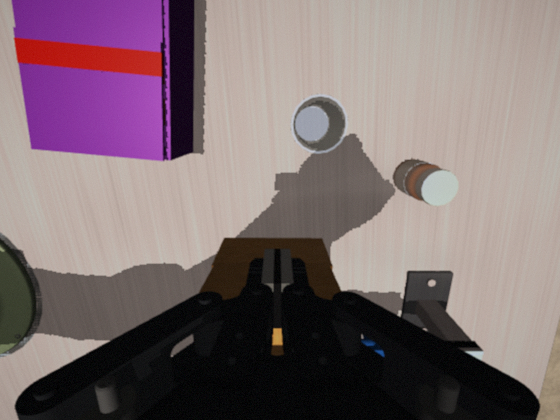

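Looking down, the plain flap's outer face lies straight under the fingers around (270,260). The beaker (320,124), jar (438,186) and purple box are well clear. Fold the plain flap.

>>> arm_command(targets=[[0, 12, 33, -0.2, 0.1, 0.6], [0, 12, 34, 0, 0, 0], [0, 11, 33, 0, 0, 0], [0, 16, 0, 0, 0, 0], [0, 16, 0, 0, 0, 0], [0, 17, 0, 0, 0, 0], [0, 16, 2, 0, 0, 0], [0, 16, 5, 0, 0, 0]])

```text
clock: 2.95
position: [0.53, 0.0235, 0.1787]
tool_rot: [3.138, 0.001, -0.079]
force: [1.6, 1.2, -0.2]
grip_width: 0.0006
```

```bash
python3 plan.py 0,.051,.167,18 0,.03,.14,15 0,.015,.115,10
```

```text
2.95 carton [-0.0022  0.0716  0.1787] rot [ 1.798e+02  1.000e-01 -4.500e+00] F [ 1.6  1.2 -0.2] w 0.0006
[[1, 10, 6, 0.2, 0.1, -0.3], [1, 11, 6, 0, -0, -0], [0, 7, 9, 0, -0, -0], [0, 7, 9, 0, -0, -0], [0, 7, 9, 0, -0, -0], [0, 5, 8, 0, -0, -0], [0, 5, 8, 0, -0, -0], [0, 5, 9, 0, -0, -0]]
```

>>> arm_command(targets=[[1, 10, 6, 0.2, 0.1, -0.3], [1, 11, 6, 0, 0, 0], [0, 7, 9, 0, 0, 0], [0, 7, 9, 0, 0, 0], [0, 7, 9, 0, 0, 0], [0, 5, 8, 0, 0, 0], [0, 5, 8, 0, 0, 0], [0, 5, 7, 0, 0, 0]])

```text
clock: 3.75
position: [0.5268, -0.0398, 0.1108]
tool_rot: [3.141, 0.0, -0.075]
force: [0.4, 5.2, 8.3]
grip_width: -0.0001
```

>>> arm_command(targets=[[0, 0, 4, 0, 0, 0], [0, 0, 3, 0, 0, 0]])

```text
clock: 3.95
position: [0.528, -0.0399, 0.108]
tool_rot: [3.139, -0.003, -0.075]
force: [-36.5, -0.2, 109.6]
grip_width: 0.0003
```

The contact is very stiff, with the flap flat at TCP z of about 0.110. I'll back off and take smaller steps at contacts from here.

>>> arm_command(targets=[[0, 0, -10, 0, 0, 0], [0, 0, -40, 0, 0, 0], [0, 0, -40, 0, 0, 0], [0, 0, -40, 0, 0, 0], [0, 0, -40, 0, 0, 0]])

```text
clock: 4.45
position: [0.5254, -0.0392, 0.2799]
tool_rot: [3.138, 0.004, -0.072]
force: [0.0, -0.3, 1.0]
grip_width: 0.0003
```

```bash
python3 - <<'E'
from h import *
a=grab('scene');b=grab('side')
cv2.imwrite('pics/c2.png',np.hstack([cv2.resize(a['color'][130:340,160:360],(400,420)),cv2.resize(b['color'][120:300,190:370],(400,400)) if 0 else cv2.resize(b['color'][120:309,190:370],(400,420))])[...,::-1])
E
python3 plan.py 0,-.09,.29 0,-.18,.29 0,-.175,.19
```

```text
4.55 carton [-2.000e-04  9.000e-03  2.831e-01] rot [179.8  -0.2  -4.2] F [ 0.4 -0.2 -0.9] w 0.0002
[[0, 33, -2, 0.2, -0.2, 0], [0, 33, -2, 0, 0, 0], [0, 33, -3, 0, 0, 0], [0, 45, 0, 0, 0, 0], [0, 45, 0, 0, 0, 0], [0, -2, 33, 0, 0, 0], [0, -2, 34, 0, 0, 0], [0, -1, 33, 0, 0, 0]]
```

View pics/c2.png

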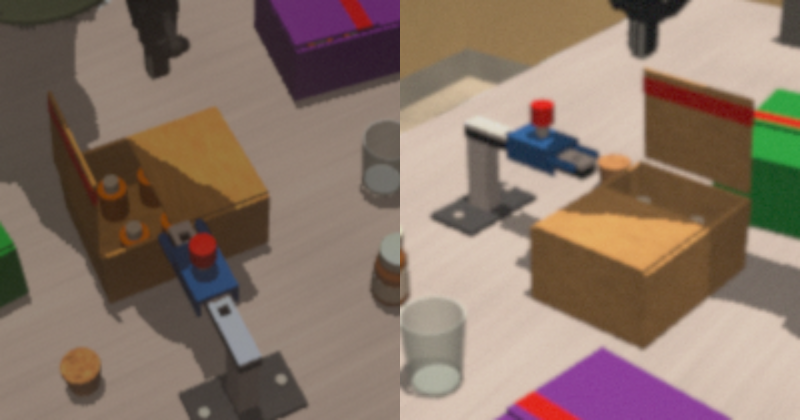

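The plain flap now lies flat (left crop (200,150), right crop (600,230)), and nothing else has moved. Next, the striped flap.

>>> arm_command(targets=[[0, 33, -2, 0.2, -0.2, 0], [0, 33, -2, 0, 0, 0], [0, 33, -3, 0, 0, 0], [0, 45, 0, 0, 0, 0], [0, 45, 0, 0, 0, 0], [0, -2, 33, 0, 0, 0], [0, -2, 34, 0, 0, 0], [0, 0, 30, 0, 0, 0]])

```text
clock: 5.35
position: [0.5159, -0.2338, 0.1922]
tool_rot: [3.137, -0.009, -0.072]
force: [0.3, -0.2, -0.8]
grip_width: 0.0001
```

```bash
python3 plan.py 0,-.115,.195,18 0,-.07,.185,18 0,-.05,.17,15 0,-.027,.138,15 0,-.018,.122,10
```

```text
5.35 carton [ 0.0025 -0.1861  0.1922] rot [179.7  -0.5  -4.1] F [ 0.3 -0.2 -0.8] w 0.0001
[[-1, -18, -1, 0.3, -0.5, 0.1], [-1, -18, -1, -0, -0, -0], [-0, -18, -0, -0, -0, -0], [-1, -17, -1, -0, -0, -0], [0, -15, 3, -0, -0, -0], [0, -15, 4, -0, -0, -0], [0, -15, 3, -0, -0, -0], [0, -10, 8, -0, -0, -0]]
[[0, -10, 7, -0, -0, -0], [0, -8, 11, -0, -0, -0], [0, -8, 11, -0, -0, -0], [0, -7, 10, -0, -0, -0], [0, -5, 8, -0, -0, -0], [0, -4, 8, -0, -0, -0]]
```

>>> arm_command(targets=[[-1, -18, -1, 0.3, -0.5, 0.1], [-1, -18, -1, 0, 0, 0], [0, -18, 0, 0, 0, 0], [-1, -17, -1, 0, 0, 0], [0, -15, 3, 0, 0, 0], [0, -15, 4, 0, 0, 0], [0, -15, 3, 0, 0, 0], [0, -10, 8, 0, 0, 0]])

```text
clock: 6.15
position: [0.5216, -0.0992, 0.1761]
tool_rot: [-3.139, 0.004, -0.073]
force: [0.7, 0.0, 0.5]
grip_width: -0.0001
```

```bash
python3 plan.py 0,-.05,.17,15 0,-.027,.138,15 0,-.018,.122,10
```

```text
6.15 carton [-0.0016 -0.0514  0.1761] rot [-179.9    0.2   -4.2] F [0.7 0.  0.5] w -0.0001
[[2, -1, 6, -0.1, 0.2, 0], [-0, -8, 11, -0, 0, 0], [-0, -8, 11, -0, 0, 0], [-0, -7, 10, -0, 0, 0], [-0, -5, 8, -0, 0, 0], [-0, -4, 8, -0, 0, 0]]
```

>>> arm_command(targets=[[2, -1, 6, 0, 0.2, 0], [0, -8, 11, 0, 0, 0], [0, -8, 11, 0, 0, 0], [0, -7, 10, 0, 0, 0], [0, -5, 8, 0, 0, 0], [0, -4, 8, 0, 0, 0], [0, 0, 1, 0, 0, 0]])

```text
clock: 6.85
position: [0.5263, -0.0627, 0.1157]
tool_rot: [-3.139, 0.001, -0.072]
force: [-5.0, 1.0, 17.3]
grip_width: 0.0001
```

```bash
python3 - <<'E'
from plan import *
print(toC([.671,-.07,.158]))
E
python3 plan.py 0,-.018,.2 .145,-.08,.27
```

```text
[ 0.14522453 -0.01139462  0.158     ]
6.85 carton [ 0.0003 -0.0147  0.1157] rot [-1.799e+02  1.000e-01 -4.100e+00] F [-5.   1.  17.3] w 0.0001
[[-0, 2, -42, -0.1, 0.1, 0.1], [-0, 1, -42, -0, -0, -0], [36, 16, -18, -0, -0, -0], [36, 15, -17, -0, -0, -0], [36, 16, -18, -0, -0, -0], [37, 15, -17, -0, -0, -0]]
```

>>> arm_command(targets=[[0, 0, -42, 0, 0, 0], [0, 1, -42, 0, 0, 0], [36, 16, -18, 0, 0, 0], [36, 15, -17, 0, 0, 0], [36, 16, -18, 0, 0, 0], [37, 15, -17, 0, 0, 0], [0, 0, 0, 0, 0, 0], [0, 0, 0, 0, 0, 0]], grip=70)

```text
clock: 7.65
position: [0.6706, -0.1392, 0.2736]
tool_rot: [-3.139, 0.003, -0.071]
force: [-0.0, 1.1, -0.6]
grip_width: 0.0602
```

```bash
cat > meas.py <<'E'
from h import *; from plan import toC; import sys
f=grab('wrist'); c=cloud(f); hsv=cv2.cvtColor(f['color'],cv2.COLOR_RGB2HSV).astype(int); H,S,V=[hsv[...,i] for i in range(3)]
d=f['depth']>0
w=lambda z:(abs(c[...,2]-z)<.006)
red=d&((H<6)|(H>174))&(S>160)&(c[...,2]>.14)&(c[...,2]<.2)
if red.sum()>30:
    z=np.percentile(c[...,2][red],80); top=red&(abs(c[...,2]-z)<.004)
    (u,v),r=cv2.minEnclosingCircle(np.argwhere(top)[:,::-1].astype(np.float32))
    print('knob px',u,v,r,'z',z,'world',plane(f,u,v,z).round(4),'carton',toC(plane(f,u,v,z)).round(4),'r mm',r*(f['o'][2]-z)/f['f']*1000)
bl=d&(H>100)&(H<130)&(S>120)&w(.129)
if bl.sum()>50: p=c[bl]; rr=cv2.minAreaRect((p[:,:2]*1000).astype(np.float32)); print('section',rr, toC([rr[0][0]/1e3,rr[0][1]/1e3,0]))
save(f,sys.argv[1])
E
python3 meas.py w2.png
python3 - <<'E'
from h import *
from plan import toC
ts=[]
for n,bx in(('scene',(180,340,140,360)),('side',(190,360,130,280))):
    f=grab(n); hsv=cv2.cvtColor(f['color'],cv2.COLOR_RGB2HSV).astype(int); H,S,V=[hsv[...,i] for i in range(3)]
    red=((H<6)|(H>174))&(S>150)&(V>70); c=cloud(f)
    red&=(np.hypot(c[...,0]-.671,c[...,1]+.07)<.05)
    if red.sum()<20: print(n,'occluded');continue
    y,x=np.nonzero(red); print(n,red.sum(),(x.min()+x.max())/2,(y.min()+y.max())/2,y.min(),y.max())
    ts.append((f['o'],ray(f,(x.min()+x.max())/2,(y.min()+y.max())/2)))
if len(ts)==2:
    (o1,d1),(o2,d2)=ts; s=np.linalg.lstsq(np.stack([d1,-d2],1),o2-o1,rcond=None)[0]; p,q=o1+s[0]*d1,o2+s[1]*d2
    print('tri',p,q,toC((p+q)/2))
E
```

```text
[-3.13918176  0.00315947 -0.07148185]
knob px 273.9761962890625 125.80952453613281 18.199752807617188 z 0.17023737848094084 world [ 0.6738 -0.0689  0.1702] carton [ 0.1479 -0.0101  0.1702] r mm 14.249439081215089
section ((661.5819091796875, -68.45172119140625), (46.83335494995117, 93.79975128173828), 86.1684799194336) [ 0.13571833 -0.01054026  0.        ]
scene 176 261.5 254.5 247 262
side 92 253.5 170.5 165 176
tri [ 0.67320827 -0.0697316   0.15850316] [ 0.67460552 -0.06843964  0.15802085] [ 0.14805665 -0.0102698   0.158262  ]
```

View pics/w2.png

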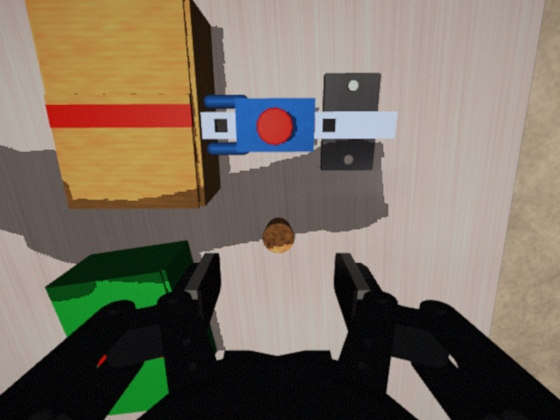

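The view shows both flaps flat, with the red stripe at (120,115). The knob is at (275,126), the next hole at (220,126) and the rear hole at (328,126), with the stopper (278,236) clear of the path. Wrist view and triangulation agree on the knob at carton-frame (0.148,-0.010).

```bash
python3 plan.py .148,-.0102,.25,40 .148,-.0102,.160,25
```

```text
7.8 carton [ 0.1491 -0.0802  0.2737] rot [-179.9    0.2   -4.1] F [-0.   0.6 -0.2] w 0.0598
[[-0, -35, 12, -0.1, 0.2, 0.1], [-1, -35, 12, -0, 0, 0], [0, 0, 22, -0, 0, 0], [0, 0, 23, -0, 0, 0], [0, 0, 22, -0, 0, 0], [0, 0, 23, -0, 0, 0]]
```

>>> arm_command(targets=[[0, -35, 12, 0, 0.2, 0.1], [-1, -35, 12, 0, 0, 0], [0, 0, 0, 0, 0, 0]])

```text
clock: 8.1
position: [0.6717, -0.0671, 0.2487]
tool_rot: [-3.14, 0.001, -0.074]
force: [-0.2, 0.4, 0.3]
grip_width: 0.0595
```

```bash
python3 plan.py .148,-.0102,.160,23
```

```text
8.1 carton [ 0.1457 -0.0084  0.2487] rot [-1.799e+02  1.000e-01 -4.200e+00] F [-0.2  0.4  0.3] w 0.0595
[[1, 0, 22, -0.1, 0.1, -0], [0, 1, 22, 0, -0, -0], [1, 0, 22, 0, -0, -0], [0, 1, 23, 0, -0, -0]]
```

>>> arm_command(targets=[[1, 1, 22, 0, 0.1, 0], [1, 1, 22, 0, 0, 0], [0, 0, 22, 0, 0, 0], [0, 0, 22, 0, 0, 0], [0, 0, 0, 0, 0, 0]])

```text
clock: 8.6
position: [0.6706, -0.0679, 0.1588]
tool_rot: [3.141, -0.0, -0.069]
force: [-0.3, 0.5, -0.5]
grip_width: 0.06
```

```bash
python3 plan.py .148,-.0102,.160,23
```

```text
8.6 carton [ 0.1446 -0.0094  0.1588] rot [180.  -0.  -4.] F [-0.3  0.5 -0.5] w 0.06
[[3, 1, -1, 0, -0, 0.2]]
```

>>> arm_command(targets=[[3, 1, -1, 0, 0, 0], [0, 0, 0, 0, 0, 0], [0, 0, 0, 0, 0, 0], [0, 0, 0, 0, 0, 0], [0, 0, 0, 0, 0, 0], [0, 0, 0, 0, 0, 0]], grip=0, grip_force=40)

```text
clock: 9.2
position: [0.6739, -0.0694, 0.1642]
tool_rot: [3.141, -0.003, -0.069]
force: [-0.6, -0.3, -2.2]
grip_width: 0.0266
```

>>> arm_command(targets=[[0, 0, -3, 0, 0, 0], [0, 0, -3, 0, 0, 0], [0, 0, 0, 0, 0, 0]])

```text
clock: 9.5
position: [0.6739, -0.0694, 0.1706]
tool_rot: [3.141, -0.003, -0.069]
force: [-0.3, -0.2, -3.5]
grip_width: 0.0268
```

```bash
cat > knob.py <<'E'
from h import *; from plan import toC
for n,bx in(('scene',0),('side',0)):
    f=grab(n); hsv=cv2.cvtColor(f['color'],cv2.COLOR_RGB2HSV).astype(int); H,S,V=[hsv[...,i] for i in range(3)]
    c=cloud(f); red=((H<6)|(H>174))&(S>150)&(V>60)&(abs(c[...,1]+.07)<.05)&(c[...,0]>.605)&(c[...,0]<.72)&(c[...,2]>.125)
    bl=(H>100)&(H<130)&(S>120)&(abs(c[...,2]-.129)<.006)&(abs(c[...,1]+.07)<.05)
    y,x=np.nonzero(red); print(n,red.sum(),'rows',y.min() if len(y) else 0,y.max() if len(y) else 0,'red z',np.percentile(c[red][:,2],[5,50,95]).round(4) if len(y) else '', 'bluexC',np.percentile([toC(p)[0] for p in c[bl]],[3,97]).round(4) if bl.sum() else '')
    save(f,'k_%s_%d.png'%(n,f['s']['clock']*100))
E
python3 knob.py; python3 plan.py
```

```text
scene 57 rows 199 259 red z [0.159  0.1756 0.3157] bluexC 
side 75 rows 161 173 red z [0.1596 0.1732 0.1792] bluexC [0.1128 0.1758]
9.6 carton [ 0.148  -0.0106  0.1703] rot [180.   -0.2  -4. ] F [ 0.2 -0.2 -4.1] w 0.0271
```

>>> arm_command(targets=[[0, 0, -1.5, 0, 0, 0], [0, 0, -1, 0, 0, 0], [0, 0, 0, 0, 0, 0]])

```text
clock: 9.9
position: [0.6739, -0.0695, 0.1726]
tool_rot: [3.141, -0.003, -0.069]
force: [0.5, 0.6, -4.6]
grip_width: 0.0268
```

>>> arm_command(targets=[[0, 0, -1.5, 0, 0, 0], [-3, 0, 0, 0, 0, 0], [-3, 0, 0, 0, 0, 0], [0, 0, 0, 0, 0, 0]])

```text
clock: 10.3
position: [0.6675, -0.069, 0.174]
tool_rot: [3.141, -0.003, -0.069]
force: [0.5, 0.8, -6.3]
grip_width: 0.0263
```

>>> arm_command(targets=[[-6, 0, 0, 0, 0, 0], [-7, 0, 0, 0, 0, 0], [-7, 0, 0, 0, 0, 0], [-7, 0, 0, 0, 0, 0], [-7, 0, 0, 0, 0, 0], [-5, 0, 0, 0, 0, 0], [0, 0, 0, 0, 0, 0]])

```text
clock: 11.0
position: [0.6245, -0.0661, 0.1741]
tool_rot: [3.141, -0.003, -0.069]
force: [-0.4, 0.9, -6.4]
grip_width: 0.0269
```

```bash
python3 knob.py; python3 plan.py .098,-.0106,.174,6
```

```text
scene 48 rows 199 240 red z [0.1638 0.1798 0.2869] bluexC 
side 84 rows 165 177 red z [0.1637 0.1766 0.1827] bluexC [0.0627 0.1263]
11.1 carton [ 0.099  -0.0109  0.1739] rot [180.   -0.2  -4. ] F [-1.7  0.9 -5.9] w 0.0268
[[-1, -0, -0, 0, -0.2, 0.2]]
```

The section has moved about 50 mm. Now let the pin down gently.

>>> arm_command(targets=[[-0.7, 0, 1, 0, 0, 0], [0, 0, 2, 0, 0, 0], [0, 0, 2, 0, 0, 0], [0, 0, 2, 0, 0, 0], [0, 0, 2, 0, 0, 0], [0, 0, 1, 0, 0, 0], [0, 0, 0, 0, 0, 0]])

```text
clock: 11.8
position: [0.6246, -0.0661, 0.1631]
tool_rot: [3.141, -0.002, -0.069]
force: [-1.3, 0.1, -0.8]
grip_width: 0.0265
```

>>> arm_command(targets=[[0, 0, 2, 0, 0, 0], [0, 0, 1.5, 0, 0, 0], [0, 0, 1, 0, 0, 0], [0, 0, 0, 0, 0, 0]])

```text
clock: 12.2
position: [0.625, -0.0661, 0.1589]
tool_rot: [3.141, -0.003, -0.069]
force: [-1.2, 0.8, 1.5]
grip_width: 0.0266
```

>>> arm_command(targets=[[0, 0, 1, 0, 0, 0], [0, 0, 1, 0, 0, 0], [0, 0, 0.7, 0, 0, 0]])

```text
clock: 12.5
position: [0.6254, -0.0661, 0.1569]
tool_rot: [3.141, -0.004, -0.07]
force: [-6.0, -0.6, 17.6]
grip_width: 0.0268
```

>>> arm_command(targets=[[0, 0, 0.3, 0, 0, 0], [0, 0, 0.3, 0, 0, 0]])

```text
clock: 12.7
position: [0.6253, -0.0661, 0.1571]
tool_rot: [3.14, -0.005, -0.07]
force: [-4.6, -0.5, 5.0]
grip_width: 0.0265
```

```bash
python3 knob.py; python3 plan.py
python3 - <<'E'
from h import *; import glob
k=lambda n:cv2.imread(sorted(glob.glob('pics/k_%s_*.png'%n),key=lambda s:int(s.split('_')[-1][:-4]))[-1])
cv2.imwrite('pics/fin.png',np.hstack([cv2.resize(k('scene')[130:340,160:360],(400,420)),cv2.resize(k('side')[120:268,190:331],(400,420))]))
E
```

```text
scene 48 rows 200 245 red z [0.1471 0.1628 0.2725] bluexC 
side 84 rows 171 183 red z [0.1458 0.16   0.1659] bluexC [0.0629 0.1276]
12.8 carton [ 0.0994 -0.0109  0.1571] rot [179.9  -0.3  -4. ] F [-5.1  0.1  7.7] w 0.0266
```

View pics/fin.png

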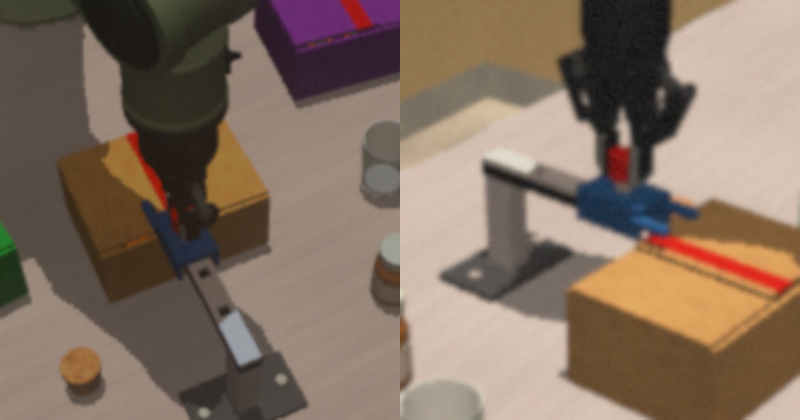

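The side crop shows the section over the closed flaps, the prongs on the striped flap and the fingers on the knob at (620,165). The knob's red top is at 0.166 m, which is the home height. The push is only 5 to 8 N, so I'll add some margin.

>>> arm_command(targets=[[0, 0, 0.8, 0, 0, 0], [0, 0, 0.8, 0, 0, 0], [0, 0, 0.8, 0, 0, 0]])

```text
clock: 13.1
position: [0.6254, -0.0661, 0.157]
tool_rot: [3.139, -0.006, -0.07]
force: [-8.2, 0.8, 16.5]
grip_width: 0.0265
```

```bash
python3 knob.py; python3 plan.py
```

```text
scene 48 rows 199 245 red z [0.1453 0.1624 0.2772] bluexC 
side 83 rows 171 183 red z [0.1464 0.1592 0.1659] bluexC [0.0625 0.1277]
13.2 carton [ 0.0995 -0.0108  0.157 ] rot [179.9  -0.3  -4. ] F [-7.6 -0.8 15.7] w 0.0263
```

```bash
python3 -c "
from workcell import bot
print(bot.job_done()); s=bot.observe(); print(s['clock'],s['force'],s['position'])"
```

```text
the job is handed in; nothing more can be done
None
the job is handed in; nothing more can be done
```

The carton is closed and held down, and I handed the job in at about 13 s. I folded the plain flap flat first, then the striped flap over it. I then pulled the knob up about 17 mm, slid the hold-down about 50 mm to the next hole, lowered the pin in and pushed it home. The gripper is still holding the knob and pushing it down.

**Last checks:**
- **Hold-down:** the blue section is at about 0.049–0.050 m of travel.
- **Knob:** its top reads about 0.166 m above the bench, against 0.165 m for fully home. The downward push is steady at about 16 N, where about 3 N is needed.
- **Flaps and loose items:** both flaps look flat, and the jar, beaker and stopper look untouched.

**What went less well:**
- **Plain flap force:** while pressing it flat, the wrist force briefly read about 110 N vertical with 37 N sideways. That comes to about 116 N, just under the 120 N limit. It was a fingertip contact, and I used smaller steps after it.
- **Sideways load:** about 8 N remains along the rail while the knob is held, within the pin's play.
- **After handing in:** the arm's state could no longer be read, so the final second is not confirmed.

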